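Hold the dehumidifier's self-test dial

TASK

Put the records room's dehumidifier through its self-test: first turn the blue humidity knob anticlockwise all the way to its end stop (lowest setting, pointer at the red mark) and leave it there. Then turn the orange spring-return test dial clockwise past its first two clicks (green and yellow marks) to the third position (red mark) and hold it there with the fingers against the spring for at least 3 seconds without letting it slip back. Finish while still holding it there, since it springs back when let go, and leave the tape roll, stapler and pen pot where they are, upright.

Things in the scene. Friction and masses are not known exactly. Their poses are not given: they have to be found in the camera images.
- dryer: White desktop dehumidifier (dryer), a fixed box 250 (x) by 380 (y) by 170 mm high; origin at the centre of its underside on the work surface, z up. The two controls stand on its flat top, about 35 mm to the -x side of its centre and about 90 mm to either side of it in y; which is on which side varies.
- humidity_grip (a point): Grip point of the blue knob, on its vertical axis, 30 mm above the dryer's top. Disc 44 mm across, upper face 14 mm above the dryer's top; on it an upright flat-sided grip bar 44 mm long, 14 mm thick, up to 44 mm above the dryer's top. Turns with the knob: x along the bar, y across its thickness (pinch there from above), z up. White pointer line at the bar's -x end. Black base plate 68 mm wide.
- humidity (a joint): Angle of the blue knob, rad: 0 = fully anticlockwise (seen from above) at the end stop, pointer at the red mark; grows clockwise to 4.5. Starts between 0.6 and 1.35; stays where it is left; turning takes about 0.03 N m.
- test_grip (a point): Grip point of the orange dial, on its vertical axis, 30 mm above the dryer's top. Disc 52 mm across, upper face 14 mm above the dryer's top; on it an upright flat-sided grip bar 50 mm long, 14 mm thick, up to 44 mm above the dryer's top. Turns with the dial: x along the bar, y across its thickness, z up. White pointer line at the bar's -x end. Black base plate 84 mm across.
- test (a joint): Angle of the orange dial, rad: 0 = rest (pointer at the white mark); grows clockwise seen from above. Clicks at 0.43 (green mark), 0.87 (yellow mark) and 1.30 (red mark, third position); end stop at 1.36. A spring with a rippling torque of at most about 0.12 N m pulls it back to 0 from anywhere, also from the clicks, when it is let go.
- tape: Bystander: yellow roll of tape (ring 68 mm across, 18 mm high) lying on the +x half of the dehumidifier's top; origin at the centre of its underside.
- stapler_mid (a point): Bystander: red and black stapler, 140 x 34 x 46 mm, beside the dehumidifier on its +y side; this point is its centre.
- pen_pot: Bystander: grey pot 76 mm across and 95 mm high with pens up to 150 mm high, beside the dehumidifier on its -y side; origin at the centre of its underside.

How it is judged:
By the outcome, as a careful person would: the job done as asked, in the order asked, and still so for the second after the job is handed in, while the arm keeps its last pose, push and grip.
It also fails if it takes over 58 s, if anything falls off the work surface, if the arm or the gripper's body presses on something with over 40 N, if the wrist force passes 120 N, or if a joint passes its speed limit or range.

ROBOT

A 6-joint arm with a two-finger parallel gripper is mounted at the origin on the work surface. World frame = base frame: x ahead of the robot, y to its left, z up, the work surface at z = 0. Lengths are in m, angles in rad, forces in N, time in s.
With the tool pointing down it reaches from about 0.275 to 0.775 m from the base axis. Payload 14.6 kg.
Tool frame: the origin (TCP) lies at the very end of the fingers, on their centre line; the grasp point (between the pads) lies 19 mm behind it (bot.grasp_offset is the distance from the TCP to the grasp point, in m); z points along the fingers, y is the line along which they close (so a half turn about z gives the same grasp; the last joint's range is limited). The gripper opens to 85 mm and grips with 20 to 120 N. Pads are 22 mm wide; open, the fingers measure 114 mm over their backs; the gripper's body (76 mm by 85 mm) begins 54 mm behind the grasp point. The pads swing forward as they close: fully open they stand 13 mm farther back than shut.
Start: joints at [1.167, 0.263, -0.048, 1.259, 0, 1.415], TCP at [0.129, 0.509, 0.231] pointing down, gripper open.
Joint ranges: [-2.65, 2.65], [-0.89, 1.7], [-1.18, 1.37], [-2.13, 2.11], [-1.35, 1.29], [-3.14, 3.14]. Speed limits (rad/s): [1.89, 1.89, 2.57, 2.79, 3.14, 3.14].

INTERFACE

Orientations are given as a 3x3 rotation matrix whose columns are the frame's x, y, z axes.
In Python, from bench import bot gives the robot as it stands.
- The arm moves only by the shell command python3 -m handwheel 'ROWS' [FORCE]. ROWS is JSON, a list of rows, each a list of 3 entries, a list of its own where there are three numbers: the closure, from 0 (fully open) to 1 (shut), then the shift along the tool's x, y, z in mm, then the turn, a rotation vector about the tool's x, y, z in degrees. A call has 1 to 12 rows; each row shifts and turns the commanded pose from where the row before left it, along the tool's axes as they then stand; what a row does not reach is not made up. A row lasts 1/8 s, in which the tool goes at most 62.5 mm and 10.7 degrees, less where a joint would pass 70% of its speed; a pose out of reach is approached as far as the arm can. A call with a gripper value outside its range is refused whole. The fingers move at their own pace and stop on an object; FORCE is the grip in N (left out, the last holds). Time passes only in rows, so rows that do not move let the fingers close. It gives the time, the measured TCP pose, the force, the opening and the grip force at its end, in the units of the state.
- bot.state(): the state, without advancing time (a new reading comes with each control period).
- bot.snapshot(name): name is "scene" or "top" or "wrist"; returns a dict with "pixels" (420x560x3 uint8, blue, green, red), "camera_matrix" (3x3 intrinsics, pixels), "k1" (the pictures are not rectified: a ray, as slopes to the right and down, at radius r is drawn at 1 + k1 r^2 times it, then the intrinsics apply), "world_from_camera" (4x4, takes a point from camera to world coordinates). Camera axes: x right, y down, z forward; pixel columns grow to the right and rows downward; lengths in m; the calibration is good to about 2 mm. A picture is of the moment at which its call begins. There is no depth.
- bot.job_done(): hands the job in; it is judged then, once.
The state is a dict: "t": time; "joint_pos": joint angles; "dq": joint speeds; "effort": joint torques, N m; "tcp_pos": TCP position; "tool_rot": TCP orientation; "force": force on the tool from outside, world axes, zero at the start; "wrist_torque": the same for the moment, N m; "opening": opening from 0.0 (shut) to 1.0 (fully open); "grip_force": force on a finger pad.
Only numpy, scipy, OpenCV 4.12 (cv2) and the standard library are available. Lean on these libraries where they do the work, as an engineer would, in place of code of your own. Each camera call takes 0.05 s, during which the arm holds its last target. There are 200 camera calls.

## Working session

There is one attempt and no reset: what is moved stays moved. The work goes in short steps, Python scripts to look and compute and a shell command to move; the robot and the scene stay as the last step left them, time stands still between calls to the robot, and variables do not carry over. Pictures are saved under pics/ and viewed, at most 10 in all, crops included, and the job is handed in when it is done.

```bash
mkdir -p pics; cat > h.py <<'E'
import numpy as np, cv2
from bench import bot
def snap(n,f):
    s=bot.snapshot(n); cv2.imwrite('pics/'+f,s['pixels']); np.savez('pics/'+f[:-4],K=s['camera_matrix'],k1=s['k1'],T=s['world_from_camera']); return s
def px2w(f,u,v,z):
    d=np.load('pics/'+f+'.npz');K,T=d['K'],d['T']
    p=cv2.undistortPoints(np.array([[[u,v]]],float),K,np.array([float(d['k1']),0,0,0])).ravel()
    # model is first-order polynomial in r^2, same as OpenCV k1
    r=T[:3,:3]@[p[0],p[1],1]; o=T[:3,3]; return o+r*(z-o[2])/r[2]
E
python3 - <<'E'
from h import *
snap('top','top1.png');snap('scene','scene1.png')
s=bot.state();print(s['t'],s['tcp_pos'],s['tool_rot'],s['force'])
E
```

```text
0.1 [0.12920098 0.50860764 0.23086872] [[-9.69205467e-01  2.46253207e-01 -3.46281420e-04]
 [ 2.46253421e-01  9.69205084e-01 -8.70177784e-04]
 [ 1.21333643e-04 -9.28654050e-04 -9.99999561e-01]] [ 0.04502522 -0.43803627 -0.15853855]
```

View pics/top1.png

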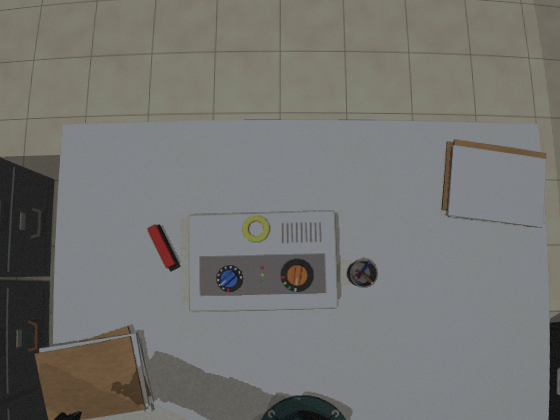

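View pics/scene1.png

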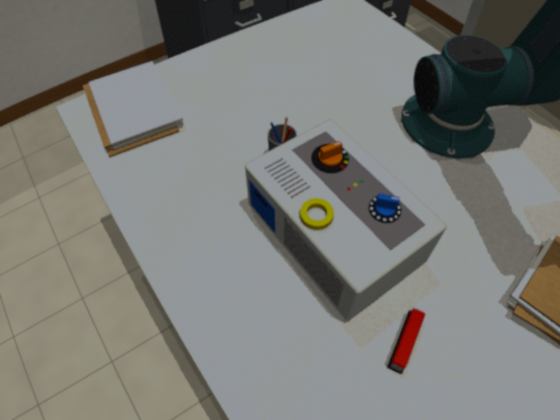

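The top view shows the blue knob at about (229,278), the orange dial at (297,275), the tape at (256,229), the stapler on the left and the pen pot at (362,272). I'll enlarge the knobs.

```bash
python3 - <<'E'
from h import *
i=cv2.imread('pics/top1.png')[245:305,195:335]
cv2.imwrite('pics/crop1.png',cv2.resize(i,None,fx=5.7,fy=5.7,interpolation=cv2.INTER_CUBIC))
for n,u,v,z in [('TL',190,214,.17),('TR',334.5,211,.17),('BL',190.5,310,.17),('BR',337,307,.17),('blue',229.5,278,.2),('or',297,275,.2),('tape',256,229,.19)]: print(n,px2w('top1',u,v,z).round(4))
print(np.load('pics/top1.npz')['T'])
E
```

```text
TL [0.644  0.2955 0.17  ]
TR [ 0.6511 -0.0769  0.17  ]
BL [0.3986 0.2904 0.17  ]
BR [ 0.4069 -0.0808  0.17  ]
blue [0.4808 0.1876 0.2   ]
or [0.4883 0.0206 0.2   ]
tape [0.6033 0.1231 0.19  ]
[[-1.10870300e-03 -9.93662284e-01  1.12401224e-01  5.02031912e-01]
 [-9.99987665e-01  1.64586372e-03  4.68627794e-03  4.39203964e-02]
 [-4.84157475e-03 -1.12394642e-01 -9.93651852e-01  1.37647938e+00]
 [ 0.00000000e+00  0.00000000e+00  0.00000000e+00  1.00000000e+00]]
```

View pics/crop1.png

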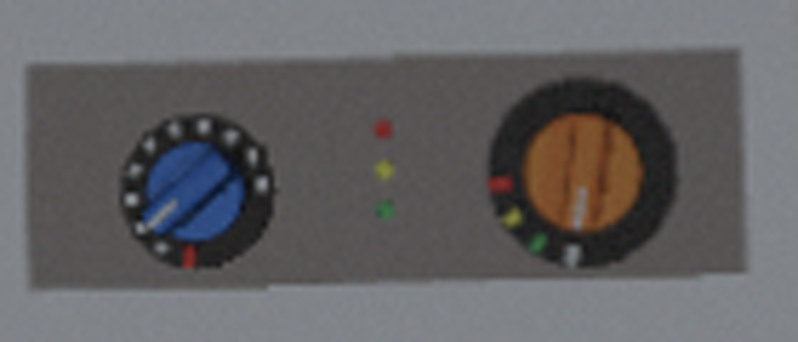

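The crop shows the blue pointer aimed down-left, about 46° clockwise of the red mark. The orange pointer is at its white mark. I'll move above the blue knob and look with the wrist camera.

```bash
python3 -m handwheel '[[0,[0,0,-40],[0,0,0]],[0,[-52,-28,-5],[0,0,0]],[0,[-52,-28,-5],[0,0,0]],[0,[-53,-28,-5],[0,0,0]],[0,[-53,-28,-5],[0,0,0]],[0,[-53,-28,-5],[0,0,0]],[0,[-53,-28,-5],[0,0,0]],[0,[-53,-28,0],[0,0,0]],[0,[-52,-28,0],[0,0,9]],[0,[0,0,0],[0,0,9]],[0,[0,0,0],[0,0,9]],[0,[0,0,0],[0,0,9]]]' 40
python3 - <<'E'
from h import *
snap('wrist','w1.png')
s=bot.state();print(s['t'],s['tcp_pos'],s['tool_rot'].round(3),s['joint_pos'])
E
```

```text
t: 1.6
tcp_pos: [0.4822, 0.1878, 0.3009]
tool_rot: [[-0.635, 0.773, -0.001], [0.773, 0.635, -0.0], [0.0, -0.001, -1.0]]
force: [0.0, -0.4, 0.0]
opening: 0.999
grip_force: 0.0
1.65 [0.48213156 0.18792197 0.30095275] [[-0.629  0.777 -0.001]
 [ 0.777  0.629 -0.   ]
 [ 0.    -0.001 -1.   ]] [2.14082677e-01 2.39958864e-01 1.07191852e-01 1.43875779e+00
 9.21870405e-06 1.10433847e+00]
```

View pics/w1.png

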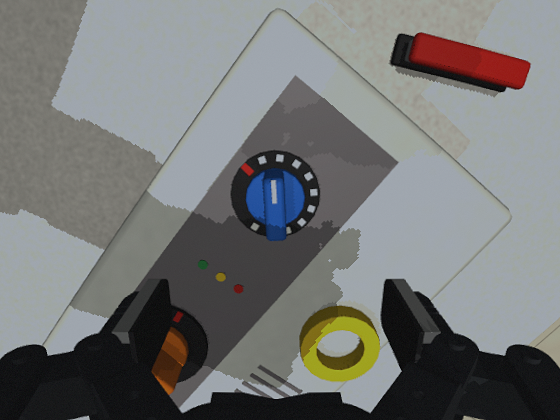

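The wrist view shows the blue knob's plate centred at about (275.5,194), with the pointer line from (273,180) to (275,204), so the bar is almost aligned with the tool. The red mark is at (247,169).

```bash
python3 - <<'E'
from h import *
s=bot.state();R=s['tool_rot'];t=s['tcp_pos']
i=cv2.imread('pics/w1.png')[140:250,220:330]
cv2.imwrite('pics/crop2.png',cv2.resize(i,None,fx=5,fy=5,interpolation=cv2.INTER_CUBIC))
for n,u,v,z in [('c',275.5,194,.173),('p0',273,180,.214),('p1',275,204,.214),('red',247,169,.173),('bl',266,240,.214),('br',287,240,.214)]:
    w=px2w('w1',u,v,z);print(n,w.round(4),((w-t)@R*1000).round(1))
E
```

```text
c [0.4792 0.193  0.173 ] [  5.7   1.  128. ]
p0 [0.4652 0.2076 0.214 ] [25.9 -0.8 87. ]
p1 [0.4763 0.1961 0.214 ] [10.   0.6 87. ]
red [0.4506 0.1944 0.173 ] [ 24.8 -20.4 128. ]
bl [0.4876 0.1728 0.214 ] [-15.2  -5.3  87. ]
br [0.4985 0.1817 0.214 ] [-15.1   8.8  86.9]
```

View pics/crop2.png

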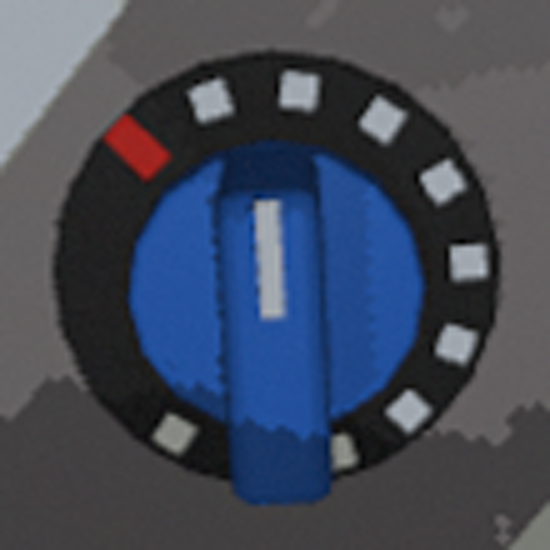

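```bash
python3 -m handwheel '[[0,[6,1,20],[0,0,-2.7]],[0,[0,0,31],[0,0,0]],[0,[0,0,30],[0,0,0]],[0,[0,0,20],[0,0,0]],[0,[0,0,10],[0,0,0]],[0.6,[0,0,0],[0,0,0]],[0.8,[0,0,0],[0,0,0]],[1,[0,0,0],[0,0,0]],[1,[0,0,0],[0,0,0]],[1,[0,0,0],[0,0,0]],[1,[0,0,0],[0,0,0]],[1,[0,0,0],[0,0,0]]]' 40
```

```text
t: 3.15
tcp_pos: [0.4779, 0.1922, 0.1909]
tool_rot: [[-0.675, 0.738, -0.001], [0.738, 0.675, -0.003], [-0.001, -0.003, -1.0]]
force: [-9.8, -9.6, 13.8]
opening: 0.155
grip_force: 40.6
```

Gripped. Easing the offset slightly, then turning anticlockwise.

```bash
python3 -m handwheel '[[1,[0,-1,-1],[0,0,0]],[1,[0,0,0],[0,0,-6]],[1,[0,0,0],[0,0,-8]],[1,[0,0,0],[0,0,-8]],[1,[0,0,0],[0,0,-8]],[1,[0,0,0],[0,0,-7]],[1,[0,0,0],[0,0,-4]],[1,[0,0,0],[0,0,-2]],[1,[0,0,0],[0,0,0]]]'
python3 -c "
from bench import bot;s=bot.state();print(s['wrist_torque'])"
```

```text
t: 4.28
tcp_pos: [0.4775, 0.1917, 0.1911]
tool_rot: [[-0.997, 0.08, -0.002], [0.08, 0.997, -0.002], [0.002, -0.002, -1.0]]
force: [-4.3, -8.5, 0.4]
opening: 0.156
grip_force: 42.3
[-1.54357033  0.98338266 -0.66132788]
```

```bash
python3 -m handwheel '[[1,[0,0,0],[0,0,-2]],[1,[0,0,0],[0,0,0]]]'
python3 -c "
from bench import bot;s=bot.state();print(s['wrist_torque'])"
python3 -m handwheel '[[1,[0,0,0],[0,0,-2]],[1,[0,0,0],[0,0,0]]]'
python3 -c "
from bench import bot;s=bot.state();print(s['wrist_torque'])"
```

```text
t: 4.53
tcp_pos: [0.4774, 0.1916, 0.1911]
tool_rot: [[-0.999, 0.046, -0.002], [0.046, 0.999, -0.002], [0.002, -0.002, -1.0]]
force: [-5.4, -7.4, 2.3]
opening: 0.151
grip_force: 55.8
[-1.46756475  1.12595486 -1.35447055]
t: 4.78
tcp_pos: [0.4768, 0.1917, 0.1911]
tool_rot: [[-1.0, 0.011, -0.003], [0.011, 1.0, -0.002], [0.003, -0.002, -1.0]]
force: [-9.1, -7.2, 4.1]
opening: 0.154
grip_force: 72.8
[-1.48951764  1.97312537 -1.05583934]
```

Torque stopped rising with further turning, so the knob is on its stop. I'll release, lift, look, and go above the dial.

```bash
python3 -m handwheel '[[0,[0,0,0],[0,0,0]],[0,[0,0,0],[0,0,0]],[0,[0,0,0],[0,0,0]],[0,[0,0,0],[0,0,0]],[0,[0,0,0],[0,0,0]],[0,[0,0,-20],[0,0,0]],[0,[0,0,-40],[0,0,0]],[0,[0,0,-50],[0,0,0]],[0,[0,0,0],[0,0,0]]]' 
python3 -c "
from h import *
snap('wrist','w2.png')"
python3 -m handwheel '[[0,[-1,-35,0],[0,0,0]],[0,[-1,-45,0],[0,0,0]],[0,[-1,-50,0],[0,0,0]],[0,[-1,-35,0],[0,0,0]],[0,[-1,-12,0],[0,0,0]],[0,[0,0,0],[0,0,0]]]' 
python3 -c "
from h import *
snap('wrist','w3.png')
a=cv2.imread('pics/w2.png')[100:300,140:420];b=cv2.imread('pics/w3.png')[100:300,140:420]
cv2.imwrite('pics/both.png',cv2.resize(np.vstack([a,b]),None,fx=1.5,fy=1.5))
a=cv2.resize(a[20:160,50:220],None,fx=2.35,fy=2.35,interpolation=2);b=cv2.resize(b[20:160,50:220],None,fx=2.35,fy=2.35,interpolation=2)
cv2.imwrite('pics/both.png',np.hstack([a,b]))"
```

```text
t: 5.9
tcp_pos: [0.4796, 0.193, 0.3044]
tool_rot: [[-1.0, 0.01, 0.005], [0.01, 1.0, 0.001], [-0.005, 0.001, -1.0]]
force: [-0.5, -0.1, -0.2]
opening: 0.999
grip_force: 0.0
t: 6.7
tcp_pos: [0.4815, 0.0156, 0.3007]
tool_rot: [[-1.0, 0.011, -0.001], [0.011, 1.0, 0.0], [0.001, 0.0, -1.0]]
force: [0.6, -0.6, 0.6]
opening: 1.001
grip_force: 0.0
```

View pics/both.png

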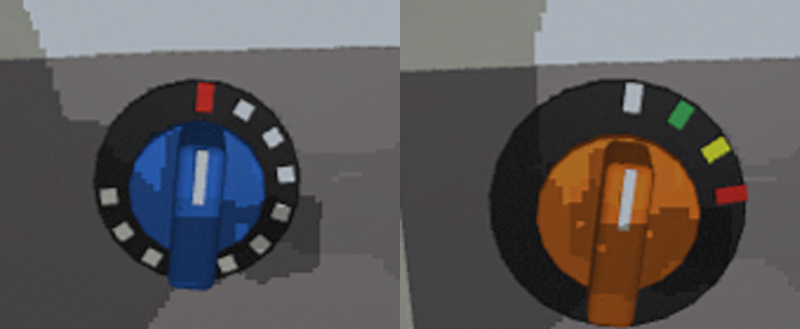

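Left: the blue pointer lines up with its red mark (about 6–7° image tilt for both). Right: the orange dial is at its white mark, plate centre at crop (618,203), with the bar running from (631,160) to (610,325).

```bash
python3 - <<'E'
from h import *
s=bot.state();R=s['tool_rot'];t=s['tcp_pos']
f=lambda X,Y:(190+(X-400)/2.35,120+Y/2.35)
g={}
for n,X,Y,z in [('c',618,203,.173),('p0',631,170,.214),('p1',624,230,.214),('bt',628,163,.214),('bb',610,326,.214),('white',633,98,.173),('red',731,195,.173)]:
    w=px2w('w3',*f(X,Y),z);g[n]=((w-t)@R*1000);print(n,w.round(4),g[n].round(1))
for a,b in [('p1','p0'),('bb','bt'),('c','white'),('c','red')]:
    d=g[b]-g[a];print(a,b,np.degrees(np.arctan2(d[1],d[0])))
for n in('p0','p1'):
  X,Y=(205,152) if n=='p0' else (198,205)
  print(px2w('w2',190+X/2.35,120+Y/2.35,.214))
print(px2w('w2',190+205/2.35,120+97/2.35,.173),px2w('w2',190+197/2.35,120+179/2.35,.173))
E
```

```text
c [0.4865 0.0218 0.173 ] [ -5.    5.6 127.8]
p0 [0.4646 0.0247 0.214 ] [16.9  8.3 86.9]
p1 [0.4819 0.0227 0.214 ] [-0.4  6.5 86.8]
bt [0.4626 0.0239 0.214 ] [18.9  7.5 86.9]
bb [0.5113 0.0186 0.214 ] [-29.8   2.7  86.8]
white [0.452  0.0267 0.173 ] [ 29.5  10.2 127.9]
red [0.4842 0.0586 0.173 ] [ -2.3  42.4 127.8]
p1 p0 5.944894446586328
bb bt 5.668077226132417
c white 7.548578379318012
c red 85.85393610883145
[0.4589411  0.19506633 0.214     ]
[0.4742454  0.19296084 0.214     ]
[0.45105192 0.19536759 0.173     ] [0.4781344  0.19250372 0.173     ]
```

```bash
python3 -m handwheel '[[0,[-5.3,5.3,15],[0,0,6]],[0,[0,0,35],[0,0,0]],[0,[0,0,30],[0,0,0]],[0,[0,0,20],[0,0,0]],[0,[0,0,9.5],[0,0,0]],[0.6,[0,0,0],[0,0,0]],[0.8,[0,0,0],[0,0,0]],[1,[0,0,0],[0,0,0]],[1,[0,0,0],[0,0,0]],[1,[0,0,0],[0,0,0]],[1,[0,0,0],[0,0,0]],[1,[0,0,0],[0,0,0]]]' 60
```

```text
t: 8.25
tcp_pos: [0.4872, 0.0205, 0.1924]
tool_rot: [[-0.993, 0.115, 0.001], [0.115, 0.993, -0.001], [-0.001, -0.001, -1.0]]
force: [-1.9, -2.1, 6.0]
opening: 0.149
grip_force: 58.6
```

```bash
python3 -m handwheel '[[1,[0,0,0],[0,0,4]],[1,[0,0,0],[0,0,7]],[1,[0,0,0],[0,0,8]],[1,[0,0,0],[0,0,8]],[1,[0,0,0],[0,0,8]],[1,[0,0,0],[0,0,8]],[1,[0,0,0],[0,0,8]],[1,[0,0,0],[0,0,8]],[1,[0,0,0],[0,0,8]],[1,[0,0,0],[0,0,4]],[1,[0,0,0],[0,0,3]],[1,[0,0,0],[0,0,0]]]'
python3 -c "
from h import *
s=bot.state();print(s['wrist_torque'],s['joint_pos']);x=s['tool_rot'][:,0];print(np.degrees(np.arctan2(x[1],x[0])))
snap('wrist','w4.png')"
```

```text
t: 9.75
tcp_pos: [0.487, 0.0202, 0.1923]
tool_rot: [[-0.163, 0.987, 0.0], [0.987, 0.163, -0.002], [-0.002, 0.0, -1.0]]
force: [-3.4, -5.1, 6.2]
opening: 0.152
grip_force: 58.6
[-0.98269251  0.62360528  0.04084538] [-0.12503791  0.21485998 -0.22228146  1.13299215 -0.00148564  1.28213899]
99.37466430566067
```

View pics/w4.png

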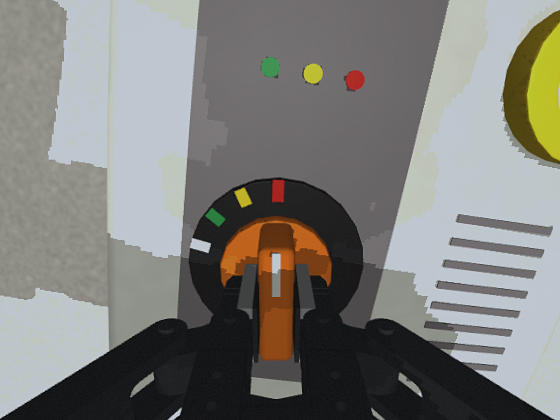

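The picture shows the orange pointer (276,275) lined up with the red mark (278,191), with the bar held between the pads. I'll add a little turn for margin, then hold.

```bash
python3 -m handwheel '[[1,[0,0,0],[0,0,2]],[1,[0,0,0],[0,0,0]],[1,[0,0,0],[0,0,0]]]'
python3 -c "
from bench import bot;print(bot.state()['wrist_torque'])"
for i in 1; do :; done
python3 -m handwheel '[[1,[0,0,0],[0,0,0]],[1,[0,0,0],[0,0,0]],[1,[0,0,0],[0,0,0]],[1,[0,0,0],[0,0,0]],[1,[0,0,0],[0,0,0]],[1,[0,0,0],[0,0,0]],[1,[0,0,0],[0,0,0]],[1,[0,0,0],[0,0,0]],[1,[0,0,0],[0,0,0]],[1,[0,0,0],[0,0,0]],[1,[0,0,0],[0,0,0]],[1,[0,0,0],[0,0,0]]]'
python3 -m handwheel '[[1,[0,0,0],[0,0,0]],[1,[0,0,0],[0,0,0]],[1,[0,0,0],[0,0,0]],[1,[0,0,0],[0,0,0]],[1,[0,0,0],[0,0,0]],[1,[0,0,0],[0,0,0]],[1,[0,0,0],[0,0,0]],[1,[0,0,0],[0,0,0]],[1,[0,0,0],[0,0,0]],[1,[0,0,0],[0,0,0]],[1,[0,0,0],[0,0,0]],[1,[0,0,0],[0,0,0]]]'
python3 -m handwheel '[[1,[0,0,0],[0,0,0]],[1,[0,0,0],[0,0,0]],[1,[0,0,0],[0,0,0]],[1,[0,0,0],[0,0,0]],[1,[0,0,0],[0,0,0]],[1,[0,0,0],[0,0,0]],[1,[0,0,0],[0,0,0]],[1,[0,0,0],[0,0,0]],[1,[0,0,0],[0,0,0]],[1,[0,0,0],[0,0,0]]]'
python3 -c "
from h import *
print(bot.state()['wrist_torque'])
a=snap('wrist','w5.png')['pixels'][150:400,150:400];b=snap('top','t5.png')['pixels'][200:325,140:390]
cv2.imwrite('pics/end.png',np.hstack([cv2.resize(a,(375,375)),cv2.resize(b,(425,213)) if 0 else cv2.copyMakeBorder(cv2.resize(b,(425,213)),0,162,0,0,0)]))"
```

```text
t: 10.18
tcp_pos: [0.487, 0.0202, 0.1923]
tool_rot: [[-0.129, 0.992, 0.0], [0.992, 0.129, -0.002], [-0.002, 0.0, -1.0]]
force: [-2.3, -5.3, 6.6]
opening: 0.148
grip_force: 58.6
[-0.9465471   0.69699621  0.10221746]
t: 11.68
tcp_pos: [0.487, 0.0202, 0.1924]
tool_rot: [[-0.129, 0.992, 0.0], [0.992, 0.129, -0.002], [-0.002, 0.0, -1.0]]
force: [-2.1, -4.5, 6.8]
opening: 0.152
grip_force: 58.6
t: 13.18
tcp_pos: [0.487, 0.0202, 0.1923]
tool_rot: [[-0.129, 0.992, 0.0], [0.992, 0.129, -0.002], [-0.002, 0.0, -1.0]]
force: [-3.4, -4.4, 6.3]
opening: 0.149
grip_force: 58.6
t: 14.42
tcp_pos: [0.487, 0.0202, 0.1924]
tool_rot: [[-0.129, 0.992, 0.0], [0.992, 0.129, -0.002], [-0.002, 0.0, -1.0]]
force: [-3.5, -5.0, 6.9]
opening: 0.15
grip_force: 58.6
[-0.91520924  0.67410038  0.06508162]
```

View pics/end.png

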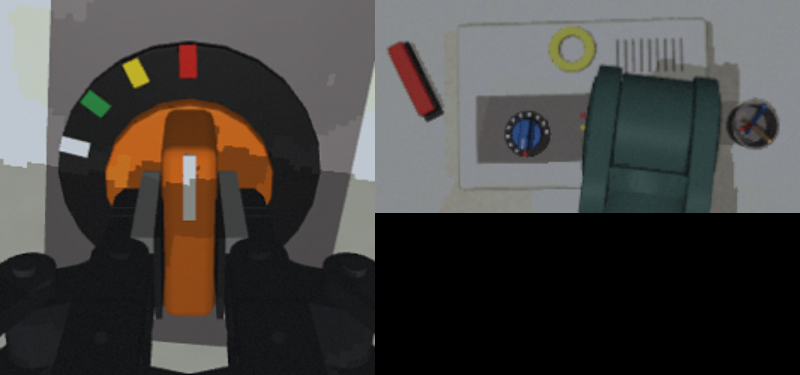

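The left picture shows the orange pointer (189,190) in line with the red mark (188,61). The right one shows the blue knob still at its red mark, with the tape, stapler and pot unmoved. The dial has been held for over 4 s.

```bash
python3 -c "
from bench import bot;print(bot.job_done())"
```

```text
the job is handed in; nothing more can be done
None
```

The job is handed in: the blue knob is at its end stop (red mark), the orange dial was held at the red mark for over 4 s and is still gripped there, and the tape, stapler and pen pot are where they were.

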